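# Reset the dust extractor under its push-latch cover

### The job

The dust extractor has tripped: on its reset box (the grey box with the orange cover) press the orange cover down so that it pops open, push the red reset button underneath fully home, then push the cover down again until it latches shut. Use only the fingertips, pick nothing up, do not touch the blue-covered junction box, and leave everything else on the bench where it is.

Things in the scene. Friction and masses are not known exactly. Their poses are not given: they have to be found in the camera images.
- reset_box: reset box of the dust extractor, fixed to the bench: grey housing 110 (x) x 150 (y) x 60 high, with the orange cover on top and the red button under it; a black hose stub leaves its back (+x). Origin: centre of its underside on the bench. Its x axis points from the cover's free edge to the hinge (roughly away from the robot, turned by up to 0.3 rad), y along the hinge, z up; the deck is at z = 60
- cover_hinge (a point): fixed point on the hinge line of the cover, in the middle of its width: 45 behind (+x of the box) and 78 above the box's origin; axes as the box. A black hinge strip 12 thick stands just behind it, its top level with the hinge
- cover (a joint): cover angle, rad: 0 latched shut (level), -0.10 pressed in to its stop, 1.15 fully open (free edge up, leaning back). Push-push latch: pressed from 0 to the stop and let go, it springs open to 1.15 in about 2 s; pushed from open right down to the stop and let go, it catches at 0. Presses short of about -0.075 do not switch it. Spring 0.15 N m shut, 0.08 open: 3 to 4 N at the press point opens it, relatching takes up to 10
- cover_press (a point): press point on top of the orange cover (white disc, 26 diameter); moves with it. The cover is a cap 75 from hinge to free edge, 110 wide, 5 thick, rim 8 deep at front and sides; the point lies 52 from the hinge line and 5 above the hinge when shut (83 above the bench); pressed to the stop it goes down 5. Open, this face looks back, away from the robot: start closing from behind it, since a straight push down on the raised edge jams
- button_top (a point): centre of the top face of the red round reset button, 28 diameter, on the deck under the cover, 52 from the hinge line towards the free edge; popped up it stands 11 above the deck (71 above the bench), home 5 above the deck. Only reachable with the cover open: come straight down with slim fingers or lean the gripper's body back, away from the open cover, by about 30 degrees
- reset_button (a joint): how far the red button is pushed in, m: about 0 popped up (tripped), 0.006 fully home; it needs about 4 to 5 N and stays where it is left
- junction_box: not to be touched: grey box 110 x 150 x 60 like the reset box, with a screwed-down blue lid 75 x 110 x 16 on it, fixed to the bench. Origin: centre of its underside. Which of the two boxes stands left varies
- ear_muffs: bystander: lime ear muffs lying down, about 110 x 180 x 68 high; origin under the middle, on the bench
- glue_bottle: bystander: white glue bottle, 60 diameter, 150 high, red cap; origin at the centre of its underside
- tape_measure: bystander: yellow tape measure 70 x 40 x 62 high; origin at the centre of its underside
- bar_clamp: bystander: flat bar clamp, black with red pads, about 230 x 90 x 25 high; origin under the middle of its bar, on the bench
- screwdriver: bystander: screwdriver lying along its x axis, about 200 long; origin under its middle
- pine_offcut: bystander: block of pine 60 x 110 x 35 high; origin at the centre of its underside

How it is judged (in metres and radians):
On the way, in this order (a step that is already met when the one before it is completed fails the run):
1. the orange cover is pressed in to its stop, by the fingers (value of joint cover below -0.07 rad and contact force between the fingers and cover above 0.5 N), for 0.02 s.
2. the cover has popped open (value of joint cover above 0.9 rad), for 0.1 s.
3. the red button is home while the cover is open (value of joint reset_button above 0.0048 m and value of joint cover above 0.5 rad), for 0.1 s.
4. the cover is pushed down to its stop again (value of joint cover below -0.07 rad), for 0.02 s.
At the end, for the whole second after the job is handed in: the orange cover is latched shut and still (angle within 0.03 rad of 0) and the red button under it is home (at least 4.8 of its 6 mm in) (value of joint cover between -0.03 and 0.03 rad and velocity of joint cover below 0.05 rad/s and value of joint reset_button above 0.0048 m); the robot touches nothing.
It fails at once if the blue-covered junction box is touched (contact force between any of the arm, the fingers and junction_box above 1 N).
It fails at once if a bystander is lifted, or pushed more than 30 mm (distance of any of ear_muffs, glue_bottle, tape_measure, bar_clamp, screwdriver, pine_offcut from where it was at the start of the episode above 0.03 m).
It also fails if it takes over 54 s, if anything falls off the work surface, if the arm or the gripper's body presses on something with over 40 N, if the wrist force passes 120 N, or if a joint passes its speed limit or range.

### The arm

A 6-joint arm with a two-finger parallel gripper is mounted at the origin on the work surface. World frame = base frame: x ahead of the robot, y to its left, z up, the work surface at z = 0. Lengths are in m, angles in degrees, forces in N, time in s.
With the tool pointing down it reaches from about 0.35 to 0.875 m from the base axis. Payload 4.2 kg.
Tool frame: the origin (TCP) lies on the centre line of the jaws, within the pads' length; the fingertips stand tip_reach ahead of it and the grasp point (between the pads) is the TCP (tip_reach is the distance from the TCP to the fingertips, in m); z points along the fingers, y is the line along which they close (so a half turn about z gives the same grasp; the last joint's range is limited). The gripper opens to 87 mm and grips with 3 to 60 N. Pads are 19 mm wide; open, the fingers measure 117 mm over their backs; the gripper's body (75 mm by 190 mm) begins 51 mm behind the grasp point.
Start: joints at [90.161, 22.042, 0.453, 0, -68.411, -14.817], TCP at [0.158, 0.605, 0.242] pointing down, gripper open.
Joint ranges: [-179.83, 179.83], [-69.29, 118.12], [-61.27, 80.66], [-181.25, 117.63], [-171.15, -9.14], [-177.46, 177.46]. Speed limits (degrees/s): [159.86, 159.86, 180, 180, 180, 180].

### API

Orientations are given as a 3x3 rotation matrix whose columns are the frame's x, y, z axes.
In Python, from station import sense, capture, finish_job, tip_reach gives the robot as it stands.
- The arm moves only by the tool arm_command, never from a script. Its argument "deltas" is a list of rows, each a list of 7 numbers: the turn, a rotation vector about the tool's x, y, z in rad, then the shift along the tool's x, y, z in cm, then the closure, from -1 (fully open) to 1 (shut), so that 0 is half open. In form: [[rx, ry, rz, dx, dy, dz, hand], ...]. A call has 1 to 8 rows; each row is the pose to reach, as a shift and turn from the pose commanded when the call began, along the tool's axes at that moment; what a row does not reach only later rows make up. A row lasts 1/12 s, in which the tool goes at most 41.7 mm and 7.16 degrees, less where a joint would pass 70% of its speed; a pose out of reach is approached as far as the arm can. A call with a gripper value outside its range is refused whole. The fingers move at their own pace and stop on an object; the grip force is fixed at half the most. Time passes only in rows, so rows that repeat a pose let the fingers close. It gives the time, the measured TCP pose, the force, the opening and the grip force at its end, in the units of the state.
- sense(): the state, without advancing time (a new reading comes with each control period).
- capture(name): name is "side" or "top"; returns a dict with "pixels" (420x560x3 uint8, blue, green, red), "fovy" (degrees; the focal length in pixels is half the picture's height over the tangent of half this angle, whatever the lens; pixels are square), "cx", "cy" (the principal point, pixels), "rvec" (rotation vector, rad) and "tvec" (3), from world to camera coordinates, as OpenCV has them. Camera axes: x right, y down, z forward; pixel columns grow to the right and rows downward; lengths in m; the calibration is good to about 2 mm. A picture is of the moment at which its call begins. There is no depth.
- finish_job(): hands the job in; it is judged then, once.
The state is a dict: "time_s": time; "joints": joint angles; "joint_velocities": joint speeds; "effort": joint torques, N m; "tcp_pos": TCP position; "ee_rot": TCP orientation; "wrist_force": force on the tool from outside, world axes, zero at the start; "moment": the same for the moment, N m; "gripper_width": opening from 0.0 (shut) to 1.0 (fully open); "gripper_force": force on a finger pad.
Only numpy, scipy, OpenCV 4.12 (cv2) and the standard library are available. Lean on these libraries where they do the work, as an engineer would, in place of code of your own. Each camera call takes 0.05 s, during which the arm holds its last target. There are 200 camera calls.

## Working session

There is one attempt and no reset: what is moved stays moved. The work goes in short steps, Python scripts to look and compute and a tool call to move; the robot and the scene stay as the last step left them, time stands still between calls to the robot, and variables do not carry over. Pictures are saved under pics/ and viewed, at most 10 in all, crops included, and the job is handed in when it is done.

Besides the shell and the picture viewer there is one more tool, called after "Call:" as name(argument=value, ...) on one line, values as JSON. arm_command: Moves the arm, as the interface text tells. Its arguments: {"type":"object","properties":{"deltas":{"type":"array"}},"required":["deltas"]}

```bash
mkdir -p pics; python3 - <<'E'
from station import sense,capture,tip_reach
import cv2,numpy as np
s=sense();print(tip_reach,s)
for n in("side","top"):
    c=capture(n);cv2.imwrite(f"pics/{n}0.png",c["pixels"]);np.savez(f"{n}0.npz",**c)
    print(n,c["fovy"],c["cx"],c["cy"],c["rvec"],c["tvec"])
E
```

```text
0.019 {'time_s': 0.0, 'joints': array([ 9.01618704e+01,  2.20908001e+01,  3.80247618e-01, -2.81525013e-02,
       -6.84106884e+01, -1.48167684e+01]), 'joint_velocities': array([ 0.0258828 , -0.03045457,  0.00153897, -0.00715246, -0.02060787,
        0.10025153]), 'effort': array([ 3.14760082e-04, -3.90665352e+01,  1.87407929e+01,  4.21967581e+00,
        1.09537400e-02, -1.99088918e-04]), 'tcp_pos': array([0.15796249, 0.60413579, 0.24046451]), 'ee_rot': array([[ 9.67421350e-01, -2.53171343e-01, -4.50903060e-04],
       [-2.53171725e-01, -9.67419038e-01, -2.11729190e-03],
       [ 9.98254300e-05,  2.16246930e-03, -9.99997657e-01]]), 'wrist_force': array([-0.41389681,  0.32677605,  0.35001297]), 'moment': array([-0.00344677,  0.05795637,  0.00780476]), 'gripper_force': 0.0, 'gripper_width': 0.9988668951746263}
side 49.24259041184503 282.30172197865505 203.70591483543905 [ 2.18968395 -0.38745047  0.20079405] [-0.54293513  0.18923398  1.20969415]
top 51.94539519064546 282.18047746208055 202.35217213113063 [ 2.12401056 -2.14726474  0.12971223] [0.02808995 0.59347078 1.05697352]
```

View pics/top0.png

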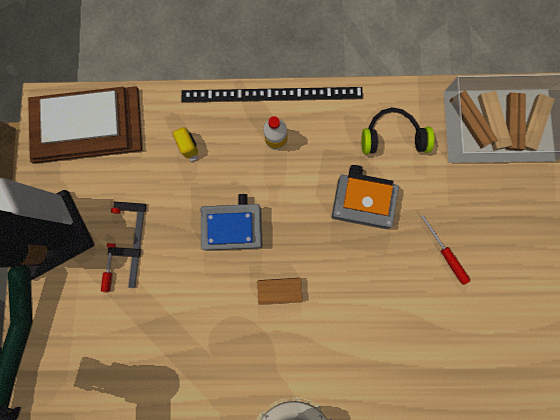

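View pics/side0.png

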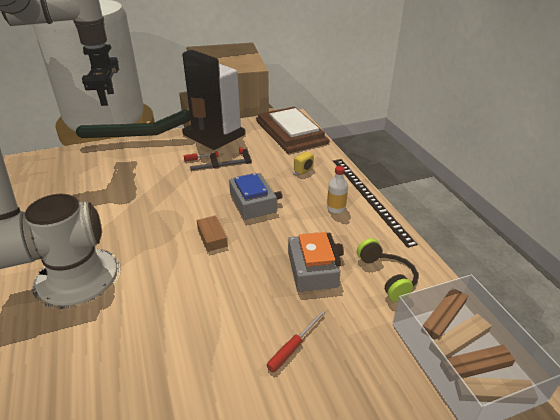

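The top view shows the orange cover with its white disc at about (368,202), to the right of the blue box. In the side view the disc is at about (311,247). I'll enlarge both.

```bash
python3 - <<'E'
import cv2,numpy as np
a=cv2.imread("pics/top0.png")[150:240,320:410];b=cv2.imread("pics/side0.png")[220:300,275:355]
a=cv2.resize(a,(400,400),interpolation=cv2.INTER_CUBIC);b=cv2.resize(b,(400,400),interpolation=cv2.INTER_CUBIC)
cv2.imwrite("pics/crop0.png",np.hstack([a,b]))
for f,(x0,x1,y0,y1) in (("top",(355,382,190,215)),("side",(300,325,236,258))):
    im=cv2.imread(f"pics/{f}0.png").astype(int)[y0:y1,x0:x1]
    m=(im.min(2)>150);yy,xx=np.nonzero(m);print(f,xx.mean()+x0,yy.mean()+y0,m.sum())
E
cat > h.py <<'E'
import numpy as np,cv2
def cam(c):
    f=210/np.tan(np.radians(float(c["fovy"]))/2)
    K=np.array([[f,0,float(c["cx"])],[0,f,float(c["cy"])],[0,0,1]])
    R=cv2.Rodrigues(np.asarray(c["rvec"],float))[0];return K,R,np.asarray(c["tvec"],float).reshape(3)
def onplane(c,uv,z):
    K,R,t=cam(c);d=R.T@np.linalg.solve(K,[*uv,1]);o=-R.T@t
    return o+d*(z-o[2])/d[2]
def proj(c,P):
    K,R,t=cam(c);p=K@(R@np.asarray(P)+t);return p[:2]/p[2]
E
```

```text
top 367.2962962962963 201.46913580246914 81
side 310.59183673469386 246.53061224489795 49
```

View pics/crop0.png

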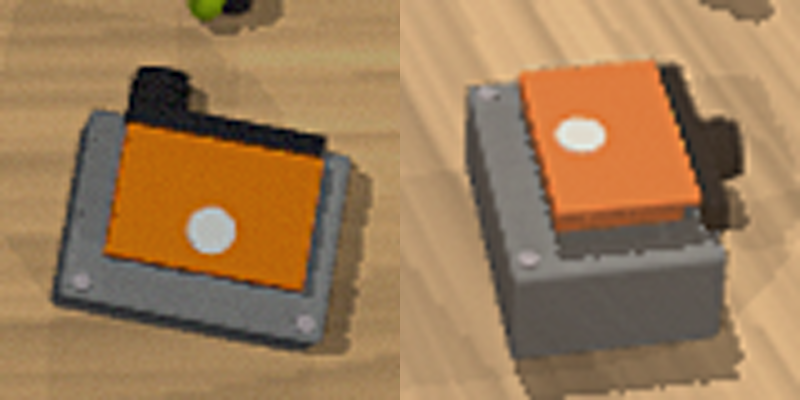

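The crop shows the disc at (212,231), which is (367.5,202) in the full image. The orange corners are at crop (128,124), (325,155), (304,291) and (106,254).

```bash
python3 - <<'E'
from h import *
T=np.load("top0.npz");S=np.load("side0.npz")
pt=onplane(T,(367.4,201.6),.083);ps=onplane(S,(310.8,246.7),.083);print(pt,ps)
q=[onplane(T,(320+a*90/400-.5+.1,150+b*90/400-.4),.083) for a,b in((128,124),(325,155),(304,291),(106,254))]
w=[onplane(S,(275+(a-400)/5-.4,220+b/5-.4),.083) for a,b in((520,75),(655,62),(700,203),(556,218))]
for n,v in(("top",q),("side",w)):
    print(n,np.round(v,4).tolist(),[round(float(np.linalg.norm(v[i]-v[(i+1)%4])),4) for i in range(4)])
def yaw(d):return np.degrees(np.arctan2(d[1],d[0]))
print(yaw(q[0]-q[1])-90,yaw(q[3]-q[2])-90,yaw(q[0]-q[3]),yaw(q[1]-q[2]))
print(yaw(w[1]-w[2])-90,yaw(w[0]-w[3])-90,yaw(w[1]-w[0]),yaw(w[2]-w[3]))
E
```

```text
[ 0.58717586 -0.18794164  0.083     ] [ 0.58648566 -0.18987095  0.083     ]
top [[0.6479, -0.1435, 0.083], [0.6289, -0.2515, 0.083], [0.5534, -0.2366, 0.083], [0.5752, -0.1291, 0.083]] [0.1097, 0.077, 0.1097, 0.0741]
side [[0.5746, -0.135, 0.083], [0.6467, -0.1497, 0.083], [0.6228, -0.2559, 0.083], [0.5512, -0.2412, 0.083]] [0.0735, 0.1088, 0.0731, 0.1088]
-9.971073796633107 -11.454328578872804 -11.15495226370903 -11.161999594330274
-12.679496592223657 -12.438878032002336 -11.547208465910773 -11.562038891151605
```

Call:
arm_command(deltas=[[0,0,0,2.5,2.7,0,1],[0,0,0,5,5.4,0,1],[0,0,0,7.7,8.2,0,1],[0,0,0,10.4,11.1,0,1],[0,0,0,13.1,14,0,1],[0,0,0,15.8,16.9,0,1],[0,0,0,18.3,19.6,0,1],[0,0,0,20.5,22,0,1]])

```text
time_s: 0.77
tcp_pos: [0.3011, 0.3375, 0.2413]
ee_rot: [[0.967, -0.253, -0.0], [-0.253, -0.967, -0.001], [-0.0, 0.001, -1.0]]
wrist_force: [0.2, 0.4, -0.2]
gripper_width: 0.479
gripper_force: 0.0
```

Call:
arm_command(deltas=[[0,0,0,2.5,2.7,0,1],[0,0,0,5,5.4,0,1],[0,0,0,7.7,8.2,0,1],[0,0,0,10.4,11.1,0,1],[0,0,0,13.1,14,0,1],[0,0,0,15.8,16.9,0,1],[0,0,0,18.3,19.6,0,1],[0,0,0,20.5,22,0,1]])

```text
time_s: 1.43
tcp_pos: [0.4438, 0.073, 0.2414]
ee_rot: [[0.967, -0.254, -0.0], [-0.254, -0.967, -0.0], [-0.0, 0.0, -1.0]]
wrist_force: [0.4, 1.6, 0.4]
gripper_width: 0.007
gripper_force: 0.0
```

Call:
arm_command(deltas=[[0,0,-0.056,2.5,2.7,0,1],[0,0,-0.056,5,5.4,0,1],[0,0,-0.056,7.7,8.2,0,1],[0,0,-0.056,10.4,11.1,0,1],[0,0,-0.056,13.1,14,0,1],[0,0,-0.056,15.8,16.9,0,1],[0,0,-0.056,18.3,19.6,0,1],[0,0,-0.056,20.5,22,0,1]])

```text
time_s: 2.1
tcp_pos: [0.5866, -0.1918, 0.2407]
ee_rot: [[0.98, -0.2, -0.001], [-0.2, -0.98, 0.0], [-0.001, 0.0, -1.0]]
wrist_force: [0.8, 0.4, 0.8]
gripper_width: 0.006
gripper_force: 0.0
```

Call:
arm_command(deltas=[[0,0,0,0,-0.3,3,1],[0,0,0,0,-0.3,6,1],[0,0,0,0,-0.3,9,1],[0,0,0,0,-0.3,11.5,1],[0,0,0,0,-0.3,12.8,1],[0,0,0,0,-0.3,12.8,1]])

```text
time_s: 2.6
tcp_pos: [0.5839, -0.1862, 0.109]
ee_rot: [[0.98, -0.199, -0.009], [-0.199, -0.98, 0.001], [-0.009, 0.0, -1.0]]
wrist_force: [-0.2, -0.7, 0.2]
gripper_width: 0.006
gripper_force: 0.0
```

```bash
python3 - <<'E'
from station import sense,capture
import cv2,numpy as np
print(sense()["tcp_pos"],sense()["wrist_force"])
a=capture("top")["pixels"][130:250,300:420];b=capture("side")["pixels"][180:300,255:375]
cv2.imwrite("pics/c1.png",np.hstack([cv2.resize(i,(400,400),interpolation=cv2.INTER_CUBIC) for i in(a,b)]))
E
```

```text
[ 0.58385104 -0.18620041  0.10902692] [-0.15675456 -0.69481023  0.20269993]
```

View pics/c1.png

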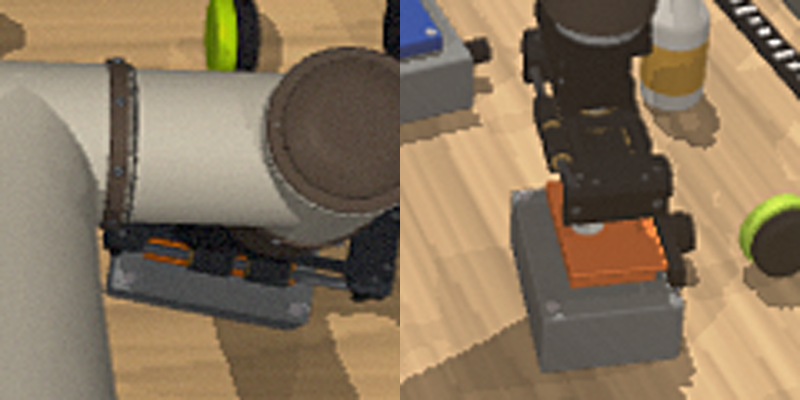

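In the picture the closed fingertips hover just above the white disc, at about (590,225) in the right half, and the cover is level. Next I press.

Call:
arm_command(deltas=[[0,0,0,0.3,0.2,0.4,1],[0,0,0,0.3,0.2,0.7,1],[0,0,0,0.3,0.2,0.9,1],[0,0,0,0.3,0.2,1.1,1],[0,0,0,0.3,0.2,1.3,1],[0,0,0,0.3,0.2,1.4,1],[0,0,0,0.3,0.2,1.4,1]])

```text
time_s: 3.28
tcp_pos: [0.5893, -0.1891, 0.1001]
ee_rot: [[0.98, -0.198, 0.001], [-0.198, -0.98, -0.0], [0.001, 0.0, -1.0]]
wrist_force: [-0.2, 1.6, 2.9]
gripper_width: 0.002
gripper_force: 1.6
```

Call:
arm_command(deltas=[[0,0,0,0,0,0.2,1],[0,0,0,0,0,0.4,1],[0,0,0,0,0,0.5,1],[0,0,0,0,0,0.6,1],[0,0,0,0,0,0.6,1]])

```text
time_s: 3.7
tcp_pos: [0.5894, -0.1892, 0.0979]
ee_rot: [[0.98, -0.197, 0.001], [-0.197, -0.98, -0.001], [0.002, 0.001, -1.0]]
wrist_force: [-7.4, 3.9, 20.5]
gripper_width: 0.003
gripper_force: 10.8
```

Call:
arm_command(deltas=[[0,0,0,0,0,-2,1],[0,0,0,-1,0,-5,1],[0,0,0,-3,0,-8,1],[0,0.12,0,-6,0,-9,1],[0,0.24,0,-8,0,-9,1],[0,0.36,0,-8,0,-9,1],[0,0.48,0,-8,0,-9,1],[0,0.61,0,-8,0,-9,1]])

```text
time_s: 4.37
tcp_pos: [0.5081, -0.1789, 0.1976]
ee_rot: [[0.838, -0.188, 0.513], [-0.167, -0.982, -0.088], [0.52, -0.012, -0.854]]
wrist_force: [17.4, 9.8, 3.8]
gripper_width: 0.006
gripper_force: 0.0
```

Call:
arm_command(deltas=[[0,0,0,0,0,0,1],[0,0,0,0,0,0,1],[0,0,0,0,0,0,1],[0,0,0,0,0,0,1],[0,0,0,0,0,0,1],[0,0,0,0,0,0,1],[0,0,0,0,0,0,1],[0,0,0,0,0,0,1]])

```text
time_s: 5.03
tcp_pos: [0.5123, -0.1802, 0.2003]
ee_rot: [[0.834, -0.19, 0.518], [-0.169, -0.982, -0.089], [0.525, -0.014, -0.851]]
wrist_force: [-0.5, 0.1, 0.6]
gripper_width: 0.002
gripper_force: 0.0
```

Call:
arm_command(deltas=[[0,0,0,0,0,0,1],[0,0,0,0,0,0,1],[0,0,0,0,0,0,1],[0,0,0,0,0,0,1],[0,0,0,0,0,0,1],[0,0,0,0,0,0,1],[0,0,0,0,0,0,1],[0,0,0,0,0,0,1]])

```text
time_s: 5.7
tcp_pos: [0.5119, -0.1803, 0.2005]
ee_rot: [[0.834, -0.19, 0.518], [-0.169, -0.982, -0.089], [0.525, -0.013, -0.851]]
wrist_force: [-0.2, 0.3, -0.0]
gripper_width: 0.001
gripper_force: 0.0
```

Call:
arm_command(deltas=[[0,0,0,0,0,0,1],[0,0,0,0,0,0,1],[0,0,0,0,0,0,1],[0,0,0,0,0,0,1],[0,0,0,0,0,0,1],[0,0,0,0,0,0,1],[0,0,0,0,0,0,1],[0,0,0,0,0,0,1]])

```text
time_s: 6.37
tcp_pos: [0.5119, -0.1803, 0.2004]
ee_rot: [[0.834, -0.19, 0.518], [-0.169, -0.982, -0.089], [0.525, -0.013, -0.851]]
wrist_force: [-1.0, -0.8, -0.3]
gripper_width: 0.002
gripper_force: 0.0
```

```bash
python3 - <<'E'
from station import sense,capture
import cv2,numpy as np
s=sense();print(s["tcp_pos"],s["ee_rot"],s["wrist_force"],s["joints"])
a=capture("top");b=capture("side");np.savez("top2.npz",**a);np.savez("side2.npz",**b)
cv2.imwrite("pics/c2.png",np.hstack([cv2.resize(i,(400,400),interpolation=cv2.INTER_CUBIC) for i in(a["pixels"][130:250,300:420],b["pixels"][180:300,255:375])]))
E
```

```text
[ 0.51190412 -0.18033018  0.20043092] [[ 0.83402573 -0.19039332  0.51783343]
 [-0.16896933 -0.9816156  -0.0887704 ]
 [ 0.52521467 -0.01346117 -0.8508633 ]] [-0.99161459 -0.76717225 -0.31122559] [ -1.88250398   4.40614582 -45.90925329  26.6667203   -9.19443837
  55.47462736]
```

View pics/c2.png

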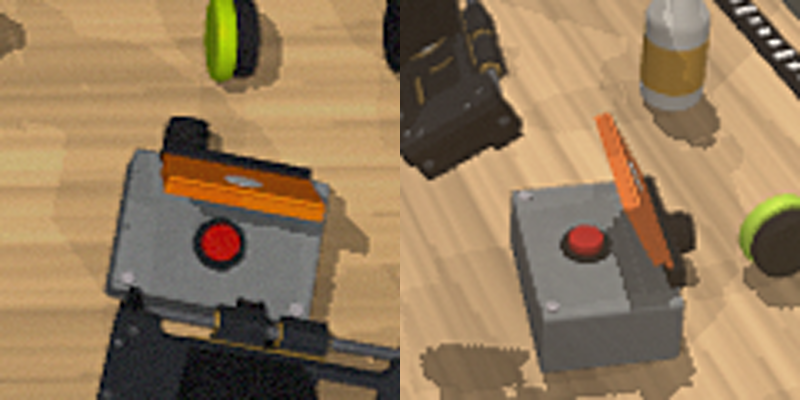

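The cover has popped open. The red button is in view at crop (221,241) in the top view and (586,240) in the side view, and the gripper is leaning about 31° back.

```bash
python3 - <<'E'
from h import *
from station import sense
from scipy.spatial.transform import Rotation as Ro
T=np.load("top2.npz");S=np.load("side2.npz")
print(onplane(T,(300+221*.3-.35,130+241*.3-.35),.071),onplane(S,(255+186*.3-.35,180+238*.3-.35),.071))
s=sense();R=s["ee_rot"]
B=np.array([.5875,-.189,.071]);bx=np.array([.98,-.199,0])
for a in(-.05,-.1):
    R2=R@Ro.from_euler("y",a).as_matrix()
    tcp=B-.003*bx+.0095*R2[:,0]-.019*R2[:,2]
    print(a,np.degrees(np.arccos(-R2[2,2])),tcp,"shift cm",100*R.T@(tcp-s["tcp_pos"]), "up 4cm in tool",100*R.T@[0,0,.04])
    print("yaw x",np.degrees(np.arctan2(R2[1,0],R2[0,0])),"down1cm in R2",R2.T@[0,0,-1])
E
```

```text
[ 0.58808423 -0.18645204  0.071     ] [ 0.58475508 -0.19293844  0.071     ]
-0.05 28.833140926951955 [ 0.58368375 -0.18852397  0.09222422] shift cm [ 0.43883006 -0.41606379 12.99799243] up 4cm in tool [ 2.10101371 -0.05381799 -3.4033579 ]
yaw x -11.39966326554122 down1cm in R2 [-0.48207275  0.0134545   0.87602788]
-0.1 25.96957956081858 [ 0.5847262  -0.18872635  0.09223953] shift cm [ 0.52999434 -0.41606379 13.05247155] up 4cm in tool [ 2.10101371 -0.05381799 -3.4033579 ]
yaw x -11.35075425368317 down1cm in R2 [-0.43768714  0.0134545   0.89902667]
```

Call:
arm_command(deltas=[[0,-0.05,0,0.5,-0.2,2,1],[0,-0.05,0,1,-0.4,5,1],[0,-0.05,0,1.5,-0.4,8,1],[0,-0.05,0,1.5,-0.4,10.2,1],[0,-0.05,0,1.5,-0.4,11.3,1],[0,-0.05,0,1.5,-0.4,11.3,1],[0,-0.05,0,1.5,-0.4,11.3,1]])

```text
time_s: 7.05
tcp_pos: [0.5866, -0.1963, 0.1213]
ee_rot: [[0.868, -0.181, 0.462], [-0.175, -0.983, -0.057], [0.464, -0.031, -0.885]]
wrist_force: [-0.9, -0.1, 1.5]
gripper_width: 0.004
gripper_force: 0.0
```

```bash
python3 - <<'E'
from station import sense,capture
import cv2,numpy as np
s=sense();R=s["ee_rot"];print(s["tcp_pos"],s["wrist_force"],s["joints"],np.degrees(np.arccos(-R[2,2])))
tip=s["tcp_pos"]+.019*R[:,2]-.0095*R[:,0];print("low corner",tip,"down",R.T@[0,0,-1],"to button",100*R.T@(np.array([.5835,-.188,.071])-tip))
a=capture("top");b=capture("side")
cv2.imwrite("pics/c3.png",np.hstack([cv2.resize(i,(400,400),interpolation=cv2.INTER_CUBIC) for i in(a["pixels"][130:250,300:420],b["pixels"][180:300,255:375])]))
E
```

```text
[ 0.58664175 -0.19631957  0.12125855] [-0.91750203 -0.10487708  1.51888862] [ -2.953746    19.06066919 -34.27824638  11.83978411  -9.19914897
  70.84895484] 27.713182846001384
low corner [ 0.5871616  -0.19573615  0.10003028] down [-0.46398125  0.03144752  0.88528665] to button [-1.80011683 -0.60289009  2.35716562]
```

View pics/c3.png

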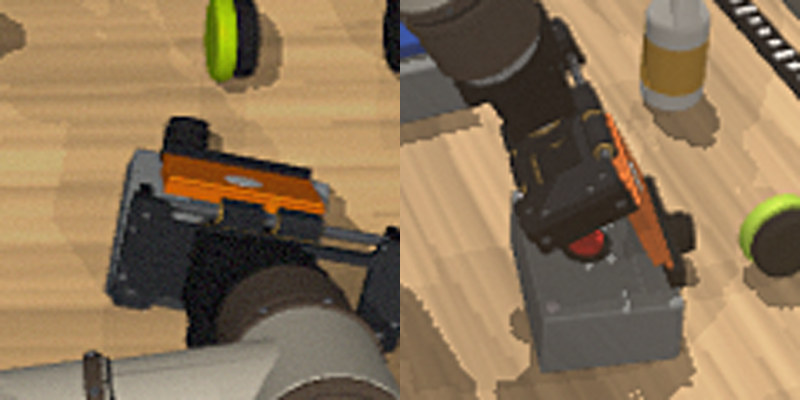

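The gripper now hovers over the button with its body close to the open cover. Joint 5 is at its limit, so I'll ease the lean and back off a little.

Call:
arm_command(deltas=[[0,0,0,-1,0,0,1],[0,-0.04,0,-1.5,0,0,1],[0,-0.08,0,-1.5,0,0,1],[0,-0.08,0,-1.5,0,0,1]])

```text
time_s: 7.48
tcp_pos: [0.5753, -0.1935, 0.1174]
ee_rot: [[0.9, -0.18, 0.396], [-0.178, -0.983, -0.042], [0.397, -0.032, -0.917]]
wrist_force: [1.1, -0.2, 0.5]
gripper_width: 0.006
gripper_force: 0.0
```

```bash
cat > st.py <<'E'
from station import sense
import numpy as np
s=sense();R=s["ee_rot"];print(s["tcp_pos"],s["wrist_force"],s["joints"].round(2),np.degrees(np.arccos(-R[2,2])))
tip=s["tcp_pos"]+.019*R[:,2]-.0095*R[:,0];print("low corner",tip,"down",R.T@[0,0,-1],"to button-6",100*R.T@(np.array([.581,-.1878,.071])-tip))
print("yawx",np.degrees(np.arctan2(R[1,0],R[0,0])),R[2])
E
python3 st.py
```

```text
[ 0.57527952 -0.1935151   0.11739242] [ 1.07694727 -0.19644697  0.50134048] [ -2.71  19.25 -30.35   4.64 -17.02  77.8 ] 23.468951106424072
low corner [ 0.57424877 -0.19263343  0.09619313] down [-0.39695296  0.03214093  0.91727602] to button-6 [-0.47804652 -0.51569533  2.55770954]
yawx -11.16724620010945 [ 0.39695296 -0.03214093 -0.91727602]
```

Call:
arm_command(deltas=[[0,0.04,0,-0.5,-0.5,0.5,1],[0,0.04,0,-0.3,-0.5,1.2,1],[0,0.04,0,-0.2,-0.5,1.8,1],[0,0.04,0,-0.2,-0.5,1.8,1],[0,0.04,0,-0.2,-0.5,1.8,1]])

```text
time_s: 7.9
tcp_pos: [0.581, -0.1898, 0.0987]
ee_rot: [[0.886, -0.18, 0.428], [-0.177, -0.983, -0.048], [0.429, -0.033, -0.903]]
wrist_force: [-0.1, 0.1, -0.3]
gripper_width: 0.003
gripper_force: 0.0
```

```bash
python3 st.py; python3 - <<'E'
from station import capture
import cv2,numpy as np
a=capture("top");b=capture("side")
cv2.imwrite("pics/c4.png",np.hstack([cv2.resize(i,(400,400),interpolation=cv2.INTER_CUBIC) for i in(a["pixels"][130:250,300:420],b["pixels"][200:280,275:355])]))
E
```

```text
[ 0.58103264 -0.18975232  0.09871852] [-0.12904863  0.07971737 -0.27925184] [ -2.36  20.84 -34.66  10.96  -9.22  71.13] 25.502044389813534
low corner [ 0.5807472  -0.1889892   0.07749151] down [-0.4292828   0.03292127  0.90256992] to button-6 [-0.27728208 -0.10009194  0.59099407]
yawx -11.277288032334154 [ 0.4292828  -0.03292127 -0.90256992]
```

View pics/c4.png

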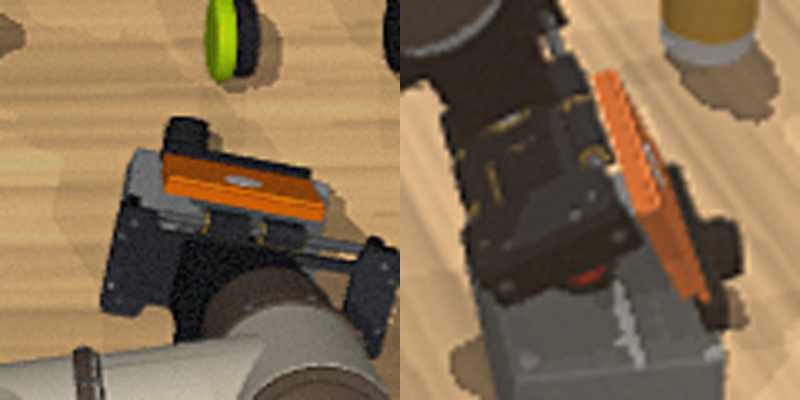

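The fingertips are just above the red button and the body clears the cover. Next I push straight down.

Call:
arm_command(deltas=[[0,-0.04,0,-0.25,0,0.3,1],[0,-0.04,0,-0.35,0,0.6,1],[0,-0.04,0,-0.5,0,0.9,1],[0,-0.04,0,-0.55,0,1.1,1],[0,-0.04,0,-0.6,0,1.2,1],[0,-0.04,0,-0.6,0,1.2,1]])

```text
time_s: 8.5
tcp_pos: [0.5817, -0.1892, 0.0864]
ee_rot: [[0.901, -0.179, 0.396], [-0.177, -0.983, -0.041], [0.397, -0.033, -0.917]]
wrist_force: [3.3, -0.4, 4.5]
gripper_width: 0.002
gripper_force: 2.1
```

```bash
python3 st.py
```

```text
[ 0.58174649 -0.18918328  0.08639132] [ 3.26041968 -0.43850161  4.50832229] [ -2.28  22.36 -32.35   7.05 -11.97  74.99] 23.46016539154725
low corner [ 0.58071344 -0.18828395  0.06519287] down [-0.39674094  0.03300464  0.91733708] to button-6 [ 0.24763266 -0.07187814 -0.52335648]
yawx -11.122668389966774 [ 0.39674094 -0.03300464 -0.91733708]
```

Call:
arm_command(deltas=[[0,0,0,-0.08,0,0.2,1],[0,0,0,-0.16,0,0.4,1],[0,0,0,-0.25,0,0.6,1],[0,0,0,-0.25,0,0.6,1]])

```text
time_s: 8.83
tcp_pos: [0.5822, -0.1893, 0.0849]
ee_rot: [[0.899, -0.179, 0.401], [-0.177, -0.983, -0.042], [0.402, -0.033, -0.915]]
wrist_force: [-14.3, 3.1, 33.5]
gripper_width: 0.006
gripper_force: 17.0
```

```bash
python3 st.py
```

```text
[ 0.58219925 -0.18928813  0.0849299 ] [-14.31524313   3.05795123  33.46360361] [ -2.3   22.47 -32.88   7.82 -11.02  74.24] 23.779749249707297
low corner [ 0.58128274 -0.18841087  0.06372517] down [-0.40187198  0.0329667   0.91510224] to button-6 [ 0.25616325 -0.07900684 -0.67963281]
yawx -11.119350269056776 [ 0.40187198 -0.0329667  -0.91510224]
```

Call:
arm_command(deltas=[[0,0,0,0,0,-2,1],[0,0,0,0,0,-5,1],[0,0,0,0,0,-8,1],[0,-0.1,0,0.5,-0.1,-11,1],[0,-0.2,0,2,-0.4,-13,1],[0,-0.3,0,2.5,-0.4,-13.1,1],[0,-0.41,0,2.5,-0.4,-13.1,1],[0,-0.41,0,2.5,-0.4,-13.1,1]])

```text
time_s: 9.5
tcp_pos: [0.5544, -0.1846, 0.2089]
ee_rot: [[0.984, -0.18, -0.004], [-0.18, -0.983, 0.033], [-0.01, -0.032, -0.999]]
wrist_force: [0.8, -1.0, -0.5]
gripper_width: 0.002
gripper_force: 0.0
```

```bash
python3 - <<'E'
from station import sense,capture
import cv2,numpy as np
s=sense();R=s["ee_rot"];print(s["tcp_pos"],R.round(3).tolist(),s["joints"].round(1))
for t in ([.650,-.2017,.215],[.650,-.2017,.150]): print(100*R.T@(np.array(t)-s["tcp_pos"]))
a=capture("top");b=capture("side")
cv2.imwrite("pics/c5.png",np.hstack([cv2.resize(i,(400,400),interpolation=cv2.INTER_CUBIC) for i in(a["pixels"][130:250,300:420],b["pixels"][180:300,255:375])]))
E
```

```text
[ 0.55438283 -0.18455645  0.20890954] [[0.984, -0.18, -0.004], [-0.18, -0.983, 0.033], [-0.01, -0.032, -0.999]] [ -3.5  19.9  -6.9  -2.1 -63.6  84.1]
[ 9.70761336 -0.06015228 -0.70357021]
[9.77193205 0.1486628  5.7927564 ]
```

View pics/c5.png

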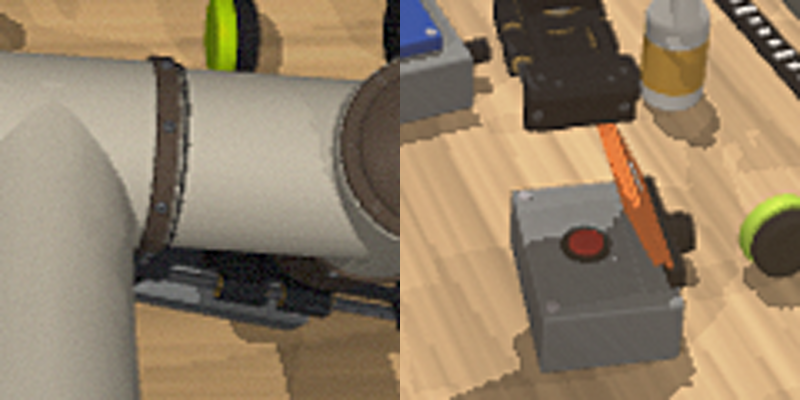

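The button is home, low in its ring at crop (586,243). Now the fingers go over to the back of the cover.

Call:
arm_command(deltas=[[0,0,0,3,0,-0.8,1],[0,0,0,6.5,0,-0.8,1],[0,0,0,9.9,0,-0.8,1],[0,0,0,10.4,0,0,1],[0,0,0,10.1,0,3,1],[0,0,0,9.8,0.1,5.7,1],[0,0,0,9.8,0.1,5.7,1]])

```text
time_s: 10.18
tcp_pos: [0.6418, -0.1993, 0.1432]
ee_rot: [[0.983, -0.182, -0.016], [-0.182, -0.983, 0.037], [-0.023, -0.034, -0.999]]
wrist_force: [-0.9, 0.4, -1.8]
gripper_width: 0.005
gripper_force: 0.0
```

```bash
python3 - <<'E'
from station import sense
import numpy as np
s=sense();R=s["ee_rot"];p=s["tcp_pos"];print(p,s["wrist_force"])
H=np.array([.638,-.1993,.078]);bx=np.array([.98,-.199,0]);
print("rel hinge mm",1000*(p+.019*R[:,2]-H)@bx,1000*(p[2]-.019-.078))
for th in(66,60,50,40,30,20,10,5,0,-6):
    t=np.radians(th);r=.050
    tip=H+bx*(-r*np.cos(t)+.005*np.sin(t)+(.0095 if th>15 else .005 if th>3 else 0))+np.array([0,0,r*np.sin(t)+.005*np.cos(t)])
    print(th,(100*R.T@(tip-.019*R[:,2]-p)).round(2))
E
```

```text
[ 0.64177183 -0.19934461  0.14321041] [-0.91465519  0.4106467  -1.82354735]
rel hinge mm 3.2598146917928283 46.21040982477059
66 [-0.96  0.11 -0.13]
60 [-1.44  0.11  0.07]
50 [-2.2   0.11  0.52]
40 [-2.86  0.12  1.09]
30 [-3.42  0.13  1.76]
20 [-3.85  0.15  2.53]
10 [-4.59  0.17  3.36]
5 [-4.68  0.18  3.79]
0 [-5.23  0.18  4.24]
-6 [-5.24  0.2   4.77]
```

Call:
arm_command(deltas=[[0,0,0,-0.9,0.1,-0.1,1],[0,0,0,-1.4,0.1,0,1],[0,0,0,-1.8,0.1,0.3,1],[0,0,0,-2.2,0.1,0.5,1],[0,0,0,-2.5,0.1,0.8,1],[0,0,0,-2.9,0.1,1.1,1],[0,0,0,-3.2,0.1,1.4,1],[0,0,0,-3.4,0.1,1.8,1]])

```text
time_s: 10.85
tcp_pos: [0.615, -0.1952, 0.1349]
ee_rot: [[0.984, -0.18, 0.002], [-0.179, -0.983, 0.033], [-0.004, -0.032, -0.999]]
wrist_force: [0.3, 0.1, 5.5]
gripper_width: 0.004
gripper_force: 2.2
```

```bash
cat > cl.py <<'E'
from station import sense
import numpy as np
s=sense();R=s["ee_rot"];p=s["tcp_pos"];print(p,s["wrist_force"])
H=np.array([.638,-.1993,.078]);bx=np.array([.98,-.199,0]);
print("rel hinge mm",1000*(p+.019*R[:,2]-H)@bx,1000*(p[2]-.019-.078))
for th in(30,20,10,5,0,-6):
    t=np.radians(th);r=.050
    tip=H+bx*(-r*np.cos(t)+.005*np.sin(t)+(.0095 if th>15 else .005 if th>3 else 0))+np.array([0,0,r*np.sin(t)+.005*np.cos(t)])
    print(th,(100*R.T@(tip-.019*R[:,2]-p)).round(2))
E
python3 cl.py
```

```text
[ 0.61500816 -0.1951926   0.1348655 ] [0.34170669 0.13093344 5.49072237]
rel hinge mm -23.43687534492987 37.865503781529334
30 [-0.78  0.02  0.86]
20 [-1.23  0.03  1.61]
10 [-1.98  0.05  2.43]
5 [-2.08  0.06  2.86]
0 [-2.64  0.06  3.3 ]
-6 [-2.67  0.08  3.82]
```

Call:
arm_command(deltas=[[0,0,0,-0.4,0,0.2,1],[0,0,0,-0.6,0,0.5,1],[0,0,0,-0.8,0,0.8,1],[0,0,0,-1,0,1.2,1],[0,0,0,-1.2,0,1.6,1]])

```text
time_s: 11.27
tcp_pos: [0.6022, -0.1925, 0.1175]
ee_rot: [[0.984, -0.18, -0.002], [-0.18, -0.983, 0.033], [-0.008, -0.032, -0.999]]
wrist_force: [0.2, -1.3, 5.8]
gripper_width: 0.006
gripper_force: 2.8
```

```bash
python3 cl.py; python3 - <<'E'
from station import capture
import cv2,numpy as np
a=capture("top");b=capture("side")
cv2.imwrite("pics/c6.png",np.hstack([cv2.resize(i,(400,400),interpolation=cv2.INTER_CUBIC) for i in(a["pixels"][130:250,300:420],b["pixels"][180:300,255:375])]))
E
```

```text
[ 0.60223908 -0.19245404  0.11747387] [ 0.16135757 -1.34811216  5.78017026]
rel hinge mm -36.56367222909555 20.47387119665986
30 [ 0.52  0.   -0.89]
20 [ 0.08  0.02 -0.13]
10 [-0.68  0.03  0.69]
5 [-0.77  0.04  1.12]
0 [-1.33  0.04  1.56]
-6 [-1.35  0.06  2.08]
```

View pics/c6.png

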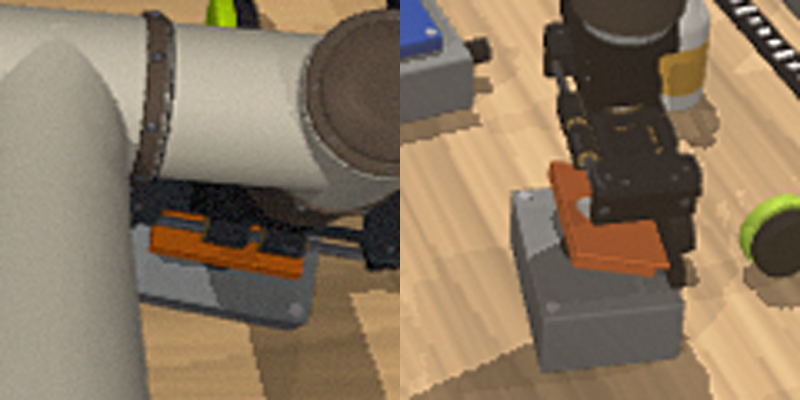

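The cover is now about 20° open with the fingertips on its top face, so the close is working. I continue down to the stop.

Call:
arm_command(deltas=[[0,0,0,-0.4,0,0.4,1],[0,0,0,-0.7,0,0.7,1],[0,0,0,-0.9,0,1.1,1],[0,0,0,-1.2,0,1.5,1],[0,0,0,-1.3,0,1.8,1],[0,0,0,-1.3,0,2.1,1],[0,0,0,-1.3,0,2.4,1],[0,0,0,-1.3,0,2.4,1]])

```text
time_s: 12.03
tcp_pos: [0.5937, -0.1899, 0.0984]
ee_rot: [[0.984, -0.177, 0.009], [-0.178, -0.984, 0.03], [0.003, -0.031, -0.999]]
wrist_force: [1.1, -0.9, 17.9]
gripper_width: 0.008
gripper_force: 8.8
```

```bash
python3 cl.py|head -2
```

```text
[ 0.59367378 -0.18993042  0.09839759] [ 1.05562172 -0.87261564 17.86125715]
rel hinge mm -45.25438308531346 1.397589064716459
```

Call:
arm_command(deltas=[[0,0,0,0,0,0.15,1],[0,0,0,0,0,0.3,1],[0,0,0,0,0,0.4,1],[0,0,0,0,0,0.4,1]])

```text
time_s: 12.37
tcp_pos: [0.5938, -0.19, 0.0981]
ee_rot: [[0.984, -0.176, 0.01], [-0.176, -0.984, 0.029], [0.005, -0.031, -1.0]]
wrist_force: [-5.7, 2.5, 33.3]
gripper_width: 0.003
gripper_force: 16.7
```

Call:
arm_command(deltas=[[0,0,0,0,0,-1,1],[0,0,0,0,0,-3,1],[0,0,0,0,0,-6,1],[0,0,0,0,0,-9,1],[0,0,0,-4,0,-11,1],[0,0,0,-8,0,-12,1],[0,0,0,-12,0,-12,1],[0,0,0,-14,0,-12,1]])

```text
time_s: 13.03
tcp_pos: [0.4463, -0.1666, 0.2095]
ee_rot: [[0.983, -0.182, -0.006], [-0.181, -0.983, 0.036], [-0.013, -0.035, -0.999]]
wrist_force: [-0.8, 0.7, -1.0]
gripper_width: 0.008
gripper_force: 0.0
```

Call:
arm_command(deltas=[[0,0,0,0,0,0,1],[0,0,0,0,0,0,1],[0,0,0,0,0,0,1],[0,0,0,0,0,0,1],[0,0,0,0,0,0,1],[0,0,0,0,0,0,1],[0,0,0,0,0,0,1],[0,0,0,0,0,0,1]])

```text
time_s: 13.7
tcp_pos: [0.4525, -0.1679, 0.2101]
ee_rot: [[0.984, -0.18, -0.002], [-0.18, -0.983, 0.034], [-0.008, -0.033, -0.999]]
wrist_force: [-0.1, -0.9, -0.5]
gripper_width: 0.005
gripper_force: 0.0
```

```bash
python3 cl.py|head -2; python3 - <<'E'
from station import capture
import cv2,numpy as np
a=capture("top");b=capture("side")
cv2.imwrite("pics/c7.png",np.hstack([cv2.resize(i,(400,400),interpolation=cv2.INTER_CUBIC) for i in(a["pixels"][130:250,300:420],b["pixels"][180:300,255:375])]))
E
```

```text
[ 0.45246769 -0.16790291  0.21011265] [-0.07918947 -0.91318089 -0.52246311]
rel hinge mm -188.23165087934998 113.11265372147507
```

View pics/c7.png

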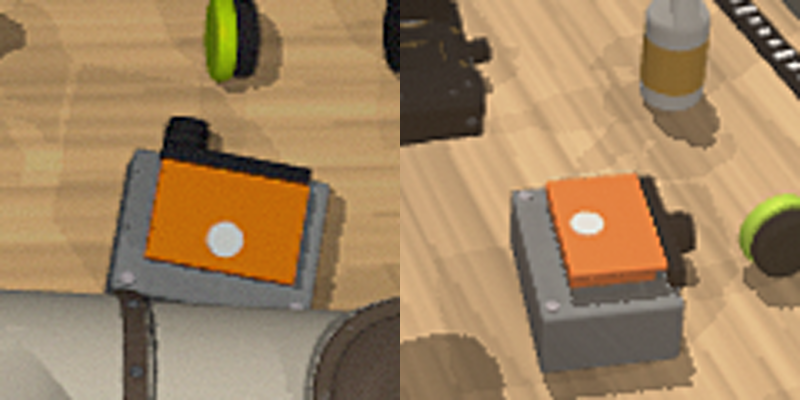

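The cover is flat and latched, with its disc at crop (225,240), as it was at the start. The arm is clear, so I hand in.

```bash
python3 -c "
from station import finish_job
print(finish_job())"
```

```text
the job is handed in; nothing more can be done
None
```

I pressed the cover open, pushed the red button home, closed the cover until it latched, and handed the job in at about 14 s; the hand-in returned no verdict.

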